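# Make up two test kits from the packing-table stock

## Task

Make up two kits from the loose stock: put the white reader, the red-capped dropper bottle and the orange-lidded jar into the blue tray, and the dark reader and the blue-capped dropper bottle into the yellow tray. In each tray the reader lies flat on the floor of the long bay, window up, and each bottle or jar stands upright on the floor of a square bay of its own (either one). Do not knock over any bottle or jar, and leave the green-capped bottle and the white-lidded jar where they stand.

Things in the scene. Friction and masses are not known exactly. Their poses are not given: they have to be found in the camera images.
- tray_blue: fixed kit tray, pale blue floor with strong blue rims and ribs, 106 (own x) by 116 mm (y), x pointing away from the robot within 20 degrees. Floor 4 mm above the table; rims and ribs 4 mm wide, top at 8 mm. Origin: centre of underside, z up. Far side: long bay 42 by 108 mm (length along y), centre x +28, y 0. Near side: two square bays 52 by 52 mm, centres x -23, y +28 and x -23, y -28.
- tray_yellow: fixed kit tray, pale yellow floor with strong yellow rims and ribs, 106 (own x) by 116 mm (y), x pointing away from the robot within 20 degrees. Floor 4 mm above the table; rims and ribs 4 mm wide, top at 8 mm. Origin: centre of underside, z up. Far side: long bay 42 by 108 mm (length along y), centre x +28, y 0. Near side: two square bays 52 by 52 mm, centres x -23, y +28 and x -23, y -28.
- reader_white: white hand-held test reader with a blue end patch, 90 mm long (own x), 24 mm wide (own y), 15 mm thick, about 40 g, lying flat on the table, result window up, its length pointing away from the robot within about 30 degrees. Origin: centre of its underside, z up.
- reader_dark: near-black hand-held test reader with an orange end patch, 90 mm long (own x), 24 mm wide (own y), 15 mm thick, about 40 g, lying flat on the table, result window up, its length pointing away from the robot within about 30 degrees. Origin: centre of its underside, z up.
- bottle_red: upright dropper bottle, white round body 28 mm in diameter up to 42 mm, red cap (26 mm in diameter, tapering above 59 mm) from 47 to 66 mm, about 35 g. Origin: centre of its underside, z up along the bottle. Stands on the table at the start.
- bottle_blue: upright dropper bottle, white round body 28 mm in diameter up to 42 mm, blue cap (26 mm in diameter, tapering above 59 mm) from 47 to 66 mm, about 35 g. Origin: centre of its underside, z up along the bottle. Stands on the table at the start.
- bottle_green: upright dropper bottle, white round body 28 mm in diameter up to 42 mm, green cap (26 mm in diameter, tapering above 59 mm) from 47 to 66 mm, about 35 g. Origin: centre of its underside, z up along the bottle. Stands on the table at the start. Spare stock, belongs to no kit.
- jar_orange: upright round sample jar, glass, 31 mm in diameter up to 30 mm, with an orange lid 32 mm in diameter up to 42 mm, about 45 g. Origin: centre of its underside, z up. Stands on the table at the start.
- jar_white: upright round sample jar, glass, 31 mm in diameter up to 30 mm, with a white lid 32 mm in diameter up to 42 mm, about 45 g. Origin: centre of its underside, z up. Stands on the table at the start. Spare stock, belongs to no kit. (A clear tape roll, 48 mm across, 15 mm high, also lies among the stock; it does not matter.)

How it is judged:
By the outcome, as a careful person would: the job done as asked, in the order asked, and still so for the second after the job is handed in, with the robot touching nothing.
It also fails if it takes over 109 s, if anything falls off the work surface, if the arm or the gripper's body presses on something with over 40 N, if the wrist force passes 120 N, or if a joint passes its speed limit or range.

## Robot

A 6-joint arm with a two-finger parallel gripper is mounted at the origin on the work surface. World frame = base frame: x ahead of the robot, y to its left, z up, the work surface at z = 0. Lengths are in mm, angles in rad, forces in N, time in s.
With the tool pointing down it reaches from about 400 to 925 mm from the base axis. Payload 12.5 kg.
Tool frame: the origin (TCP) lies at the very end of the fingers, on their centre line; the grasp point (between the pads) lies 19 mm behind it; z points along the fingers, y is the line along which they close (so a half turn about z gives the same grasp; the last joint's range is limited). The gripper opens to 95 mm and grips with 3 to 60 N. Pads are 20 mm wide; open, the fingers measure 119 mm over their backs; the gripper's body (75 mm by 180 mm) begins 59 mm behind the grasp point.
Start: joints at [1.011, 0.491, 1.559, -0, 1.092, -0.106], TCP at [273.977, 561.768, 214.661] pointing down, gripper open.
Joint ranges: [-3.1, 3.1], [-0.84, 2.19], [0.05, 2.79], [-1.13, 4.28], [0.06, 2.93], [-2.69, 2.69]. Speed limits (rad/s): [2.22, 2.22, 2.79, 3.14, 3.14, 3.14].

## Interface

Orientations are given as [roll, pitch, yaw] about the fixed x, y, z axes, in that order (R = Rz(yaw) Ry(pitch) Rx(roll)).
In Python, from cell import env gives the robot as it stands.
- The arm moves only by the tool jog_arm, called after "Emit:" in YAML: its name, and indented under it one key for each argument. Schema: {"type":"object","properties":{"deltas":{"type":"array","items":{"type":"number"},"minItems":5,"maxItems":25},"only":{"type":"string"},"quiet":{"type":"boolean"},"lines":{"type":"string"}},"required":["deltas"],"additionalProperties":false}. deltas is one flat list of numbers that holds 1 to 5 rows one after another, with no inner brackets; each row has 5 numbers: dx, dy, dz in units of 100 mm, then a turn about the tool's z in rad, then the opening from 0.0 (shut) to 1.0 (fully open); each row is the pose to reach, as a shift and turn from the pose commanded when the call began, along the tool's axes at that moment; what a row does not reach only later rows make up. A row lasts 1/12 s, in which the tool goes at most 41.7 mm and 0.125 rad, less where a joint would pass 70% of its speed; a pose out of reach is approached as far as the arm can. The fingers move at their own pace and stop on an object; the grip force is fixed at half the most. Time passes only in rows, so rows that do not move let the fingers close. The tool returns the time, the measured TCP pose, the force, the opening and the grip force at its end. only (a regular expression) keeps the lines of the reply that match it, lines (a string "A,B") keeps lines A to B, and quiet returns only ok. Input that does not fit is refused with a message, and nothing moves.
- env.state(): the state, without advancing time (a new reading comes with each control period).
- env.read_camera(name): name is "scene" or "side" or "wrist"; returns (picture, depth): 384x512x3 uint8, red, green, blue; 384x512 float32, mm along the optical axis (not along the pixel's ray), 0 where there is no reading.
- env.camera_info(name): a dict with "vertical_fov" (degrees; the focal length in pixels is half the picture's height over the tangent of half this angle, whatever the lens; pixels are square), "cx", "cy" (the principal point, pixels), "dist_coeffs" ([k1, k2, p1, p2, k3] as OpenCV has them; the pictures are not rectified), "origin" and "attitude" of the camera in the world. Camera axes: x right, y down, z forward; pixel columns grow to the right and rows downward; lengths in mm; the calibration is good to about 2 mm. A picture is of the moment at which its call begins: read the wrist's pose just before it. camera_info takes no time and is no camera call; for the wrist camera it gives the pose at the moment of the call.
- env.job_done(): hands the job in; it is judged then, once.
The state is a dict: "t": time; "joints": joint angles; "qvel": joint speeds; "tau": joint torques, N m; "eef_pos": TCP position; "tcp_rot": TCP orientation; "ft_force": force on the tool from outside, world axes, zero at the start; "moment": the same for the moment, N m; "opening": opening from 0.0 (shut) to 1.0 (fully open); "grip_force": force on a finger pad.
Only numpy, scipy, OpenCV 4.12 (cv2) and the standard library are available. Lean on these libraries where they do the work, as an engineer would, in place of code of your own. Each camera call takes 0.05 s, during which the arm holds its last target. There are 200 camera calls.

## Working session

There is one attempt and no reset: what is moved stays moved. The work goes in short steps, Python scripts to look and compute and a tool call to move; the robot and the scene stay as the last step left them, time stands still between calls to the robot, and variables do not carry over. Pictures are saved under pics/ and viewed, at most 14 in all, crops included, and the job is handed in when it is done.

```bash
ls; mkdir -p pics; python3 - <<'E'
from cell import env
import cv2
print(env.state())
for n in("scene","side","wrist"):
    print(n,env.camera_info(n))
    p,d=env.read_camera(n)
    cv2.imwrite(f"pics/{n}0.png",p[:,:,::-1])
E
```

```text
cell.py
pics
{'t': 0.0, 'joints': array([ 1.01142250e+00,  4.91565795e-01,  1.55942721e+00, -2.13628704e-05,
        1.09173652e+00, -1.05579149e-01]), 'qvel': array([0.00057987, 0.0019095 , 0.00063915, 0.00023689, 0.00112202,
       0.0012904 ]), 'tau': array([-1.86517187e-03, -6.12643075e+01, -2.58180499e+01,  6.91342587e-02,
        4.81123442e-02, -6.54783048e-05]), 'eef_pos': array([273.82975236, 561.54982342, 214.06554411]), 'tcp_rot': array([-3.14046011e+00, -1.00966224e-04,  2.68780778e+00]), 'ft_force': array([-0.08223322, -0.04088478, -0.87344275]), 'moment': array([-0.04896791, -0.01244021,  0.01824507]), 'grip_force': 0.0, 'opening': 0.9966340707083337}
scene {'vertical_fov': 55.107205480610816, 'cx': 262.72432746296874, 'cy': 191.20305077670986, 'dist_coeffs': array([-0.04188589,  0.        ,  0.        ,  0.        ,  0.        ]), 'origin': array([1223.3065236 ,  523.45228244,  584.05645312]), 'attitude': array([-2.13126261,  0.02118412,  2.17938442])}
side {'vertical_fov': 52.117059571550996, 'cx': 247.74693494074077, 'cy': 186.63115298411944, 'dist_coeffs': array([-0.12686935,  0.        ,  0.        ,  0.        ,  0.        ]), 'origin': array([ 322.89678457, -559.8606554 ,  723.83273752]), 'attitude': array([-2.42979369, -0.00931324, -0.31071753])}
wrist {'vertical_fov': 58.13581068257739, 'cx': 251.84046793378008, 'cy': 190.22114802025467, 'dist_coeffs': array([-0.07891747,  0.        ,  0.        ,  0.        ,  0.        ]), 'origin': array([199.27791224, 597.92044307, 384.0003937 ]), 'attitude': array([2.84230905e+00, 1.09584749e-03, 1.11594193e+00])}
```
View pics/scene0.png

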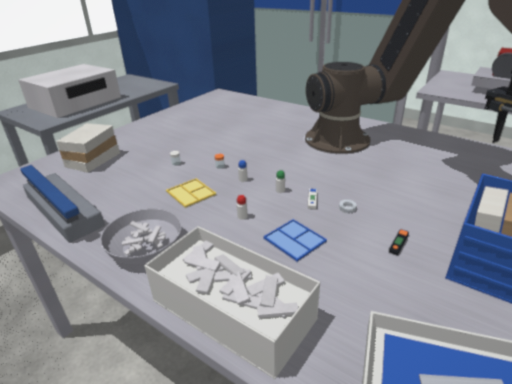

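View pics/side0.png

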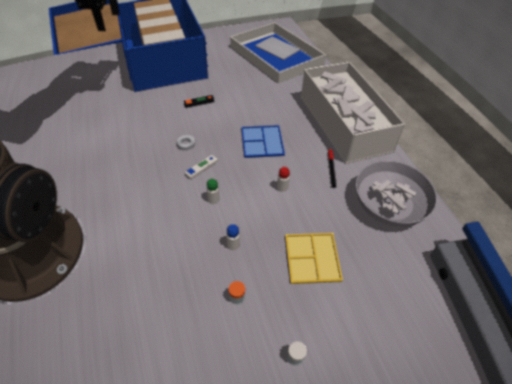

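The scene view shows the yellow tray (191,192), blue tray (295,239), white reader (313,198), dark reader (399,241) and red, blue and green bottles at (241,206), (242,170) and (280,181). The orange jar is at (220,160) and the white jar at (175,157). The side view shows the same items, plus a loose pen at (332,168).

```bash
cat > h.py <<'E'
from cell import env
import numpy as np, cv2
from scipy.spatial.transform import Rotation as R
def rays(info,px):
    f=192/np.tan(np.radians(info["vertical_fov"])/2)
    K=np.array([[f,0,info["cx"]],[0,f,info["cy"]],[0,0,1]])
    u=cv2.undistortPoints(np.array(px,float).reshape(-1,1,2),K,np.array(info["dist_coeffs"])).reshape(-1,2)
    return R.from_euler("xyz",info["attitude"]).apply(np.c_[u,np.ones(len(u))])
def plane(info,px,z):
    d=rays(info,px); o=np.array(info["origin"])
    return o+d*((z-o[2])/d[:,2])[:,None]
def tri(ia,pa,ib,pb):
    "closest point of two rays and the gap"
    A=rays(ia,[pa])[0];B=rays(ib,[pb])[0];oa=np.array(ia["origin"]);ob=np.array(ib["origin"])
    s=np.linalg.lstsq(np.c_[A,-B],ob-oa,rcond=None)[0]
    p,q=oa+s[0]*A,ob+s[1]*B
    return (p+q)/2,np.linalg.norm(p-q)
H={"red":[(0,7),(172,180)],"orange":[(5,14)],"yellow":[(20,32)],"green":[(45,85)],"blue":[(105,125)]}
def mask(img,c,s=120,v=60):
    h=cv2.cvtColor(img,cv2.COLOR_RGB2HSV)
    return sum(cv2.inRange(h,(a,s,v),(b,255,255)) for a,b in H[c]).clip(0,255).astype(np.uint8)
def blobs(m,amin=15):
    n,l,st,ce=cv2.connectedComponentsWithStats(m)
    return [(st[i,4],ce[i].round(1).tolist(),st[i,:4].tolist()) for i in range(1,n) if st[i,4]>=amin]
def tool(p,yaw=None):
    "shift in tool axes from the present pose to TCP p (and yaw turn)"
    s=env.state();r=R.from_euler("xyz",s["tcp_rot"])
    print("t",round(s["t"],2),"pos",s["eef_pos"].round(1),"yaw",round(s["tcp_rot"][2],3))
    print("  d",r.inv().apply(np.array(p)-s["eef_pos"]).round(1),"turn",None if yaw is None else round(-((yaw-s["tcp_rot"][2]+np.pi/2)%np.pi-np.pi/2),3))
E
python3 - <<'E'
from h import *
for n in("scene","side"):
    p=cv2.imread(f"pics/{n}0.png")[:,:,::-1].copy();i=env.camera_info(n)
    print(n,"table pts at z=0:")
    for c in H:
        for b in blobs(mask(p,c)):
            if b[0]<1500: print(c,b,plane(i,[b[1]],0)[0].round(0)[:2])
E
```

```text
scene table pts at z=0:
red (np.int32(45), [505.2, 50.5], [500, 48, 12, 6]) [-2197.   380.]
red (np.int32(57), [240.9, 199.3], [237, 195, 8, 9]) [537. -47.]
orange (np.int32(40), [218.8, 156.4], [215, 154, 9, 6]) [ 361. -282.]
orange (np.int32(40), [403.1, 232.6], [399, 230, 9, 6]) [435. 390.]
orange (np.int32(19), [394.9, 246.6], [393, 245, 5, 4]) [499. 389.]
yellow (np.int32(194), [192.5, 193.9], [167, 180, 48, 26]) [ 593. -186.]
green (np.int32(24), [280.1, 174.1], [278, 172, 5, 5]) [351. -31.]
blue (np.int32(54), [317.2, 4.3], [315, 0, 6, 10]) [-4679. -2530.]
blue (np.int32(854), [366.6, 6.0], [333, 0, 69, 15]) [-4777. -1733.]
blue (np.int32(375), [153.0, 105.1], [138, 95, 31, 22]) [ 108. -925.]
blue (np.int32(37), [242.0, 163.7], [239, 161, 7, 7]) [ 361. -179.]
blue (np.int32(906), [50.2, 192.0], [21, 166, 57, 52]) [ 828. -568.]
blue (np.int32(400), [295.5, 241.1], [264, 220, 62, 41]) [612. 180.]
side table pts at z=0:
red (np.int32(54), [330.4, 154.1], [328, 149, 6, 11]) [764.  76.]
red (np.int32(87), [283.9, 172.1], [280, 167, 9, 11]) [622.  52.]
orange (np.int32(41), [87.1, 1
[... 279 characters left out ...]
 99, 8, 6]) [453. 410.]
orange (np.int32(230), [236.3, 289.3], [228, 281, 17, 17]) [ 415. -219.]
green (np.int32(67), [212.0, 184.0], [208, 180, 9, 9]) [439.  67.]
blue (np.int32(373), [59.2, 19.1], [49, 2, 30, 52]) [  48. 1155.]
blue (np.int32(32), [279.0, 37.6], [273, 34, 14, 9]) [857. 698.]
blue (np.int32(627), [277.8, 56.5], [245, 37, 66, 34]) [804. 572.]
blue (np.int32(18), [90.7, 46.4], [83, 45, 16, 4]) [175. 859.]
blue (np.int32(423), [260.6, 142.1], [242, 126, 42, 31]) [602. 174.]
blue (np.int32(18), [190.3, 170.6], [188, 169, 6, 4]) [398. 127.]
blue (np.int32(1035), [491.8, 258.3], [466, 222, 46, 83]) [ 976. -331.]
blue (np.int32(104), [232.4, 230.3], [228, 225, 10, 12]) [448. -79.]
```

View pics/wrist0.png

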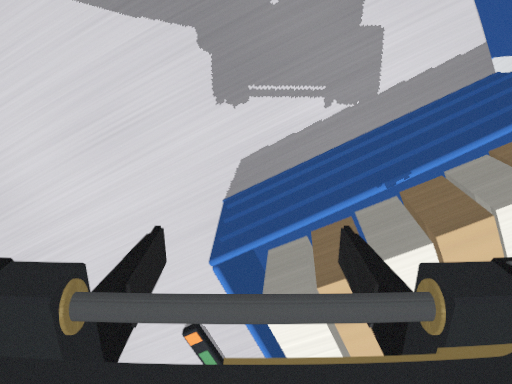

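The wrist view shows the gripper above the blue bin. Part of the dark reader, with its orange patch, shows at about (195,340).

```bash
python3 - <<'E'
from h import *
i=env.camera_info("wrist")
print(plane(i,[(256,192),(0,0),(511,0),(0,383),(511,383),(195,338)],0).round(0)[:,:2])
S,D=env.camera_info("scene"),env.camera_info("side")
for n,a,b in [("red",(240.9,199.3),(283.9,172.1)),("blue",(242,163.7),(232.4,230.3)),("green",(280.1,174.1),(212,184)),("ojar",(218.8,156.4),(236.3,289.3)),("wjar",(175,155),(297.5,350)),("dpatch",(403.1,232.6),(188.4-0,101.5)),("blueT",(295.5,240),(262,141)),("yellowT",(191,192),(313,257)),("rwhite",(313,198),(201,167))]:
    p,g=tri(S,a,D,b);print(n,p.round(1),g.round(1))
tool((500,200,330))
E
```

```text
[[310. 549.]
 [ -3. 398.]
 [236. 888.]
 [415.  56.]
 [765. 770.]
 [462. 383.]]
red [600.    5.9  53.7] 0.6
blue [ 439.2 -114.7   53.2] 0.1
green [430.9  20.   53.7] 0.8
ojar [ 411.2 -235.    34. ] 0.3
wjar [ 478.5 -376.7   29.6] 3.3
dpatch [451.  392.5  12.2] 1.0
blueT [607.4 177.6  -0.7] 0.1
yellowT [ 590.5 -196.5    1.4] 3.3
rwhite [425.6 127.3   4.8] 1.6
t 0.15 pos [273.9 561.6 214.2] yaw 2.688
  d [-361.8 -226.  -115.6] turn None
```

Units first: shifts go in units of 100 mm. So -115 mm is -1.15, -50 mm is -0.5.

Emit:
jog_arm:
  deltas: [0,0,-0.4,0,1,-0.2,-0.15,-0.75,0,1,-0.5,-0.35,-0.9,0,1,-0.85,-0.55,-1,0,1,-1.15,-0.75,-1.15,0,1]

```text
t: 0.57
eef_pos: [344.9, 442.3, 329.8]
tcp_rot: [-3.141, 0.0, 2.689]
ft_force: [-0.5, 0.9, -0.0]
opening: 1.0
grip_force: 0.0
```

Emit:
jog_arm:
  deltas: [-1.5,-0.9,0,0,1,-1.5,-0.9,0,0,1,-1.5,-0.9,0,0,1,-1.5,-0.9,0,0,1,-1.5,-0.9,0,0,1]

```text
t: 0.98
eef_pos: [442.1, 293.2, 329.5]
tcp_rot: [-3.141, 0.001, 2.684]
ft_force: [0.6, 0.2, 0.3]
opening: 0.998
grip_force: 0.0
```

Emit:
jog_arm:
  deltas: [-0.97,-0.6,0,0,1,-0.97,-0.6,0,0,1,-0.97,-0.6,0,0,1,-0.97,-0.6,0,0,1,-0.97,-0.6,0,0,1]

```text
t: 1.4
eef_pos: [501.2, 199.9, 329.3]
tcp_rot: [-3.141, -0.001, 2.685]
ft_force: [1.1, 0.3, 0.0]
opening: 0.997
grip_force: 0.0
```

```bash
python3 - <<'E'
from h import *
import pickle
tool((500,-150,330))
i=env.camera_info("wrist");p,d=env.read_camera("wrist");pickle.dump((i,p,d),open("w1.pkl","wb"))
cv2.imwrite("pics/w1.png",p[:,:,::-1])
E
```

```text
t 1.4 pos [501.2 199.9 329.3] yaw 2.685
  d [-153.2 -314.6   -0.7] turn None
```

View pics/w1.png

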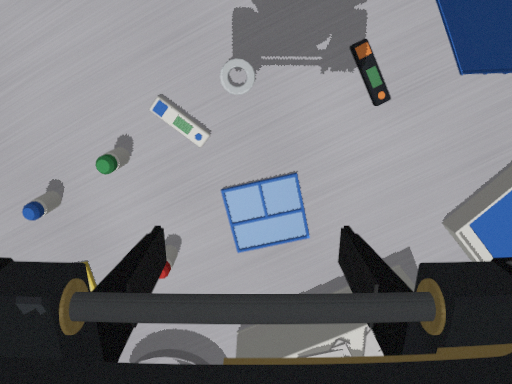

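The view shows the white reader at (180,120), the dark reader at (370,72) and the blue tray at (265,212). The green bottle is at (106,163), blue at (33,211), red at (163,268), and the tape roll at (238,77).

In the tool's units: -77 mm is -0.77, -157 mm is -1.57.

Emit:
jog_arm:
  deltas: [-0.77,-1.57,0,0,1,-0.77,-1.57,0,0,1,-0.77,-1.57,0,0,1,-0.77,-1.57,0,0,1,-0.77,-1.57,0,0,1]

```text
t: 1.87
eef_pos: [500.6, 23.1, 329.7]
tcp_rot: [-3.141, 0.0, 2.687]
ft_force: [-0.0, -0.4, -0.1]
opening: 1.001
grip_force: 0.0
```

Emit:
jog_arm:
  deltas: [-0.76,-1.57,0,0,1,-0.76,-1.57,0,0,1,-0.76,-1.57,0,0,1,-0.76,-1.57,0,0,1,-0.76,-1.57,0,0,1]

```text
t: 2.28
eef_pos: [500.7, -151.6, 329.4]
tcp_rot: [-3.141, 0.0, 2.686]
ft_force: [-0.1, 0.5, -0.5]
opening: 0.999
grip_force: 0.0
```

```bash
python3 - <<'E'
from h import *
import pickle
i=env.camera_info("wrist");p,d=env.read_camera("wrist");pickle.dump((i,p,d),open("w2.pkl","wb"))
cv2.imwrite("pics/w2.png",p[:,:,::-1])
E
```

```text
(no output)
```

View pics/w2.png

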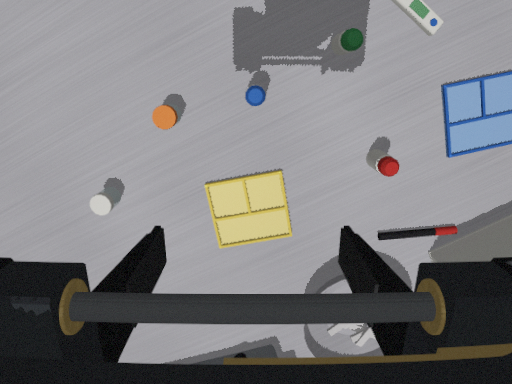

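The second view shows the yellow tray (248,208), orange jar (164,117), blue bottle (255,96), red bottle (388,166) and white jar (101,204). The green bottle is at (352,40), and the pen is near (415,233).

```bash
cat > m.py <<'E'
from h import *
import pickle
def rect(i,m,z,near):
    best=None
    for c in cv2.findContours(m,cv2.RETR_EXTERNAL,cv2.CHAIN_APPROX_NONE)[0]:
        if len(c)<30 or cv2.pointPolygonTest(cv2.convexHull(c),near,False)<0: continue
        w=plane(i,c.reshape(-1,2),z)[:,:2].astype(np.float32)
        (cx,cy),(a,b),t=cv2.minAreaRect(w); best=(round(cx,1),round(cy,1),round(a,1),round(b,1),round(t,1))
    return best
if __name__=="__main__":
    V={n:pickle.load(open(n+".pkl","rb")) for n in("w1","w2")}
    hs={n:cv2.cvtColor(v[1],cv2.COLOR_RGB2HSV) for n,v in V.items()}
    print("blueT",rect(V["w1"][0],cv2.inRange(hs["w1"],(100,70,50),(128,255,255)),8,(265,212)))
    print("yelT",rect(V["w2"][0],cv2.inRange(hs["w2"],(18,70,80),(35,255,255)),8,(248,208)))
    for n,px in(("w1",(180,120)),("w1",(265,150))): print(hs[n][px[1],px[0]])
    print("dark",rect(V["w1"][0],cv2.morphologyEx(cv2.inRange(hs["w1"],(0,0,0),(180,255,70))|mask(V["w1"][1],"orange")|mask(V["w1"][1],"green",60,40),cv2.MORPH_CLOSE,np.ones((3,3))),15,(370,72)))
    sat=cv2.inRange(hs["w1"],(35,80,40),(128,255,255)); wh=cv2.inRange(hs["w1"],(0,0,205),(180,40,255))
    for th in(190,200,210,220):
        wh=cv2.morphologyEx(cv2.inRange(hs["w1"],(0,0,th),(180,50,255)),cv2.MORPH_OPEN,np.ones((3,3)))
        print("white",th,rect(V["w1"][0],cv2.morphologyEx(wh|sat,cv2.MORPH_CLOSE,np.ones((3,3))),15,(180,120)))
    for n in V:
        for c in("red","orange","green","blue"):
            for b in blobs(mask(V[n][1],c,120,40)):
                if b[0]<900: print(n,c,b[0],b[1],b[2],plane(V[n][0],[b[1]],60)[0].round(1)[:2])
E
python3 m.py
```

```text
blueT (605.4, 171.8, 116.6, 108.3, 76.6)
yelT (588.7, -200.3, 116.7, 108.2, 74.3)
[ 67  79 161]
[125   9 168]
dark (481.6, 386.7, 88.9, 25.5, 1.0)
white 190 (428.4, 123.6, 83.3, 20.7, 26.1)
white 200 (428.1, 123.2, 82.4, 20.1, 26.2)
white 210 (436.2, 126.5, 31.3, 12.7, 21.3)
white 220 (432.0, 125.4, 23.6, 11.7, 25.8)
w1 red 105 [165.1, 270.3] [159, 261, 12, 17] [601.3  10.2]
w1 orange 197 [362.9, 50.3] [355, 42, 17, 18] [448.7 374.6]
w1 orange 53 [381.1, 94.9] [378, 91, 7, 9] [507.6 375.8]
w1 green 304 [106.1, 163.9] [96, 155, 21, 19] [430.4  19.9]
w1 blue 129 [159.9, 108.1] [153, 101, 15, 16] [400.6 120.6]
w1 blue 27 [198.1, 136.6] [196, 134, 5, 6] [453.6 146.5]
w1 blue 298 [32.9, 210.5] [23, 202, 21, 18] [ 438.9 -112.6]
w2 red 315 [388.0, 166.0] [378, 157, 21, 19] [596.8   0.7]
w2 red 168 [445.5, 230.2] [434, 226, 24, 9] [722.2  45.4]
w2 orange 463 [164.4, 116.5] [153, 105, 25, 24] [ 412.  -231.3]
w2 green 365 [351.6, 39.1] [341, 28, 22, 22] [430.5  15.2]
w2 blue 36 [433.4, 21.9] [431, 19, 6, 7] [453.7 114.1]
w2 blue 309 [255.0, 95.3] [246, 86, 19, 20] [ 439.4 -117.8]
```

```bash
python3 - <<'E'
from m import *
V={n:pickle.load(open(n+".pkl","rb"))[0] for n in("w1","w2")};S,D=env.camera_info("scene"),env.camera_info("side")
for n,a,b,c,d in [("red cap",V["w1"],(165.1,270.3),V["w2"],(388,166)),("green cap",V["w1"],(106.1,163.9),V["w2"],(351.6,39.1)),("blue cap",V["w1"],(32.9,210.5),V["w2"],(255,95.3)),("ojar lid",V["w2"],(164.4,116.5),D,(236.3,289.3)),
 ("dark patch",V["w1"],(362.9,50.3),D,(188.4,101.5)),("dark patch",V["w1"],(362.9,50.3),S,(403.1,232.6)),("white dot",V["w1"],(198.1,136.6),V["w2"],(433.4,21.9)),("blueT",V["w1"],(265,212),D,(262,141)),("yelT",V["w2"],(248.5,208.5),D,(313.5,257.5)),("white patch",V["w1"],(159.9,108.1),D,(190.3,170.6))]:
    p,g=tri(a,b,c,d);print(n,p.round(1),round(g,1))
tool((428.4,123.4,330),0.4555)
E
```

```text
red cap [603.9   4.2  47.7] 4.3
green cap [430.5  17.   54.1] 0.0
blue cap [ 439.4 -117.8   53.5] 0.5
ojar lid [ 410.9 -237.    38.3] 0.8
dark patch [450.5 388.7  15.5] 0.8
dark patch [450.8 391.1  10.9] 2.2
white dot [456.4 137.4  15.4] 0.2
blueT [604.2 171.5   4.9] 1.8
yelT [ 589.2 -200.6    4.1] 3.9
white patch [397.2 109.7  17.9] 2.0
t 2.33 pos [ 500.7 -150.6  329.3] yaw 2.686
  d [185.5 214.2  -0.7] turn -0.911
```

Emit:
jog_arm:
  deltas: [1.3,1.5,0,0,1,1.3,1.5,0,0,1,1.3,1.5,0,0,1,1.3,1.5,0,0,1,1.3,1.5,0,0,1]

```text
t: 2.75
eef_pos: [447.6, 47.7, 329.9]
tcp_rot: [3.141, -0.0, 2.69]
ft_force: [1.3, 0.9, 0.2]
opening: 1.0
grip_force: 0.0
```

Emit:
jog_arm:
  deltas: [0.55,0.64,0,0,1,0.55,0.64,0,0,1,0.55,0.64,0.1,0.12,1,0.55,0.64,0.3,0.24,1,0.55,0.64,0.5,0.36,1]

```text
t: 3.17
eef_pos: [426.9, 128.0, 279.6]
tcp_rot: [3.14, 0.001, 2.326]
ft_force: [0.3, -0.2, 0.0]
opening: 0.999
grip_force: 0.0
```

Emit:
jog_arm:
  deltas: [0,0,0.4,0.12,1,0,0,0.6,0.24,1,0,0,0.8,0.36,1,0,0,1,0.48,1,0,0,1,0.6,1]

```text
t: 3.58
eef_pos: [425.7, 126.8, 176.8]
tcp_rot: [-3.137, -0.001, 1.724]
ft_force: [-0.4, -0.8, 0.0]
opening: 0.999
grip_force: 0.0
```

Emit:
jog_arm:
  deltas: [0,0,0,0.12,1,0,0,0,0.24,1,0,0,0,0.36,1,0,0,0,0.48,1,0,0,0,0.6,1]

```text
t: 4.0
eef_pos: [427.1, 127.0, 179.8]
tcp_rot: [-3.141, -0.0, 1.124]
ft_force: [-0.4, -0.8, 0.2]
opening: 1.001
grip_force: 0.0
```

Emit:
jog_arm:
  deltas: [0,0,0,0.12,1,0,0,0,0.24,1,0,0,0,0.36,1,0,0,0,0.48,1,0,0,0,0.6,1]

```text
t: 4.42
eef_pos: [427.2, 127.0, 179.8]
tcp_rot: [-3.141, -0.0, 0.524]
ft_force: [-0.1, -0.5, -1.0]
opening: 1.002
grip_force: 0.0
```

```bash
python3 - <<'E'
from h import *
tool((428.4,123.4,7),0.4555); print(env.state()["joints"].round(2))
i=env.camera_info("wrist");p,d=env.read_camera("wrist")
cv2.imwrite("pics/w3.png",p[:,:,::-1])
E
```

```text
t 4.42 pos [427.2 127.  179.8] yaw 0.524
  d [ -0.8   3.8 172.8] turn 0.068
[0.14 0.29 2.02 0.   0.83 1.19]
```

View pics/w3.png

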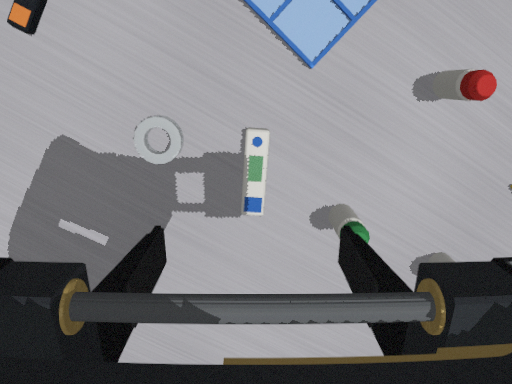

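The white reader stands upright in the view at (257,172), with its blue patch at (255,205) and dot at (257,141). The green bottle is clear of the finger path at (352,232).

```bash
python3 - <<'E'
from m import *
i=env.camera_info("wrist");p=cv2.imread("pics/w3.png")[:,:,::-1].copy();h=cv2.cvtColor(p,cv2.COLOR_RGB2HSV)
for th in(170,180,190):
    m=cv2.inRange(h,(0,0,th),(180,45,255))|cv2.inRange(h,(35,80,40),(128,255,255));m[215:]=0;m[:,:235]=0;m[:,290:]=0
    print(rect(i,cv2.morphologyEx(m,cv2.MORPH_CLOSE,np.ones((3,3))),15,(257,172)))
for b in blobs(mask(p,"blue",120,40)): print(b,plane(i,[b[1]],15)[0].round(1))
E
```

```text
(480.7, 146.0, 203.6, 53.2, 31.0)
(428.3, 122.0, 87.6, 23.7, 28.6)
(427.6, 122.6, 87.2, 21.3, 25.9)
(np.int32(1106), [309.4, 26.3], [244, 0, 133, 68]) [570.7 147.8  15. ]
(np.int32(67), [256.9, 141.2], [253, 137, 9, 10]) [456.6 137.2  15. ]
(np.int32(231), [252.5, 204.1], [244, 197, 18, 15]) [398. 109.  15.]
```

In the tool's units: 4.3 mm is 0.043, -1.6 mm is -0.016.

Emit:
jog_arm:
  deltas: [-0.016,0.043,0.4,0.07,0.6,-0.016,0.043,0.8,0.07,0.6,-0.016,0.043,1.15,0.07,0.6,-0.016,0.043,1.3,0.07,0.6,-0.016,0.043,1.45,0.07,0.6]

```text
t: 4.88
eef_pos: [427.6, 121.9, 33.1]
tcp_rot: [-3.141, 0.002, 0.462]
ft_force: [0.8, 0.9, 1.0]
opening: 0.703
grip_force: 0.0
```

Emit:
jog_arm:
  deltas: [0,0,0.15,0,0.6,0,0,0.28,0,0.6,0,0,0.28,0,0.6,0,0,0.28,0,0,0,0,0.28,0,0]

```text
t: 5.3
eef_pos: [428.8, 121.3, 7.3]
tcp_rot: [3.142, -0.001, 0.46]
ft_force: [0.3, -0.7, 0.1]
opening: 0.515
grip_force: 0.0
```

Emit:
jog_arm:
  deltas: [0,0,0,0,0,0,0,0,0,0,0,0,0,0,0,0,0,0,0,0,0,0,0,0,0]

```text
t: 5.72
eef_pos: [429.1, 120.5, 7.1]
tcp_rot: [3.141, -0.001, 0.458]
ft_force: [-0.1, 0.7, 7.2]
opening: 0.251
grip_force: 30.0
```

```bash
python3 - <<'E'
from h import *
tool((428,122.5,7),0.452)
E
```

```text
t 5.72 pos [429.1 120.5   7.1] yaw 0.458
  d [-0.1 -2.3  0.1] turn 0.006
```

Emit:
jog_arm:
  deltas: [0,0,-0.2,0,0,0,0,-0.5,0,0,0,0,-0.8,0,0,0.25,0.07,-1,0,0,0.6,0.15,-1,0,0]

```text
t: 6.13
eef_pos: [489.7, 133.5, 110.9]
tcp_rot: [3.14, -0.004, 0.458]
ft_force: [0.2, 0.2, 0.8]
opening: 0.249
grip_force: 30.0
```

Emit:
jog_arm:
  deltas: [0.4,0.1,0,0,0,0.75,0.18,0,0,0,1.1,0.27,0,0,0,1.35,0.33,0,0,0,1.42,0.35,0,0,0]

```text
t: 6.55
eef_pos: [635.2, 165.4, 106.3]
tcp_rot: [3.141, -0.002, 0.458]
ft_force: [-0.0, -0.4, -0.8]
opening: 0.246
grip_force: 30.0
```

Emit:
jog_arm:
  deltas: [0,0,0,-0.12,0,0,0,0,-0.24,0,0,0,0,-0.36,0,0,0,0,-0.48,0,0,0,0,-0.6,0]

```text
t: 6.97
eef_pos: [631.4, 164.7, 106.4]
tcp_rot: [-3.141, 0.001, 1.064]
ft_force: [-0.8, 0.5, -0.8]
opening: 0.248
grip_force: 30.0
```

Emit:
jog_arm:
  deltas: [0,0,0,-0.12,0,0,0,0,-0.24,0,0,0,0,-0.28,0,0,0,0,-0.28,0,0,0,0,-0.28,0]

```text
t: 7.38
eef_pos: [631.7, 164.7, 106.6]
tcp_rot: [-3.141, 0.0, 1.336]
ft_force: [0.4, -0.9, -0.4]
opening: 0.247
grip_force: 30.0
```

```bash
python3 - <<'E'
from m import *
tool((632.2,165.2,11.5),1.337)
i=env.camera_info("wrist");p,d=env.read_camera("wrist")
cv2.imwrite("pics/w4.png",p[:,:,::-1])
h=cv2.cvtColor(p,cv2.COLOR_RGB2HSV)
print(rect(i,cv2.inRange(h,(100,70,50),(128,255,255)),8,(256,215)))
E
```

```text
t 7.38 pos [631.7 164.7 106.6] yaw 1.336
  d [ 0.6  0.4 95.1] turn -0.001
(606.4, 171.8, 116.7, 106.1, 76.5)
```

View pics/w4.png

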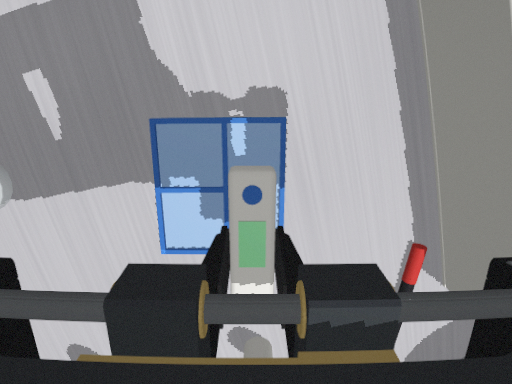

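The reader is held between the fingers at (252,225), in line with the tray's far long bay. The tray outline runs from (150,118) to (285,255), and the open box is at the right, past column 420.

```bash
python3 - <<'E'
from m import *
i=env.camera_info("wrist");p,d=env.read_camera("wrist")
for px in[(425,100),(435,150),(445,200),(455,250),(480,200)]:
    r=rays(i,[px])[0];f=R.from_euler("xyz",i["attitude"]).apply([0,0,1]);print(px,(np.array(i["origin"])+r*d[px[1],px[0]]).round(0), "z along", )
E
```

```text
(425, 100) [783. 203.  -0.] z along
(435, 150) [786. 162.   4.] z along
(445, 200) [786. 121.  14.] z along
(455, 250) [786.  80.  25.] z along
(480, 200) [786. 138.  62.] z along
```

Emit:
jog_arm:
  deltas: [0.006,0.015,0.35,0,0,0.006,0.015,0.65,0,0,0.006,0.015,0.78,0,0,0.006,0.015,0.85,0,0,0.006,0.015,0.88,0,0]

```text
t: 7.9
eef_pos: [633.6, 165.1, 18.0]
tcp_rot: [-3.141, 0.0, 1.337]
ft_force: [-0.6, 0.5, 0.2]
opening: 0.246
grip_force: 30.0
```

Emit:
jog_arm:
  deltas: [0,0,0.03,0,0,0,0,0.055,0,0,0,0,0.065,0,0,0,0,0.065,0,0,0,0,0.065,0,0]

```text
t: 8.32
eef_pos: [634.0, 165.2, 12.8]
tcp_rot: [3.141, -0.0, 1.338]
ft_force: [-0.6, -0.7, 0.4]
opening: 0.248
grip_force: 30.0
```

Emit:
jog_arm:
  deltas: [0,0,0,0,0.4,0,0,0,0,0.45,0,0,0,0,0.45,0,0,-0.25,0,0.45,0,0,-0.6,0,0.45]

```text
t: 8.73
eef_pos: [632.2, 164.8, 70.1]
tcp_rot: [-3.136, 0.002, 1.338]
ft_force: [0.4, 0.1, -0.1]
opening: 0.443
grip_force: 0.0
```

Emit:
jog_arm:
  deltas: [-0.2,-0.2,-0.4,0,0.6,-0.5,-0.4,-0.6,0,0.6,-0.8,-0.6,-0.6,0,0.6,-1.1,-0.6,-0.6,0,0.6,-1.2,-0.6,-0.6,0,0.6]

```text
t: 9.15
eef_pos: [546.2, 59.9, 133.2]
tcp_rot: [3.141, 0.0, 1.337]
ft_force: [1.8, -0.3, -0.7]
opening: 0.601
grip_force: 0.0
```

```bash
python3 - <<'E'
from m import *
tool((598,3.5,18),1.337)
i=env.camera_info("wrist");p,d=env.read_camera("wrist")
pickle.dump((i,p,d),open("w5.pkl","wb"))
cv2.imwrite("pics/w5.png",p[:,:,::-1])
for b in blobs(mask(p,"red",120,40)): print(b,plane(i,[b[1]],58)[0].round(1))
E
```

```text
t 9.15 pos [546.2  59.9 133.2] yaw 1.337
  d [-42.8  63.3 115.3] turn -0.0
(np.int32(652), [482.4, 124.2], [470, 104, 26, 42]) [724.1  77.1  58. ]
(np.int32(456), [336.9, 245.7], [322, 233, 27, 31]) [603.2   7.2  58. ]
```

View pics/w5.png

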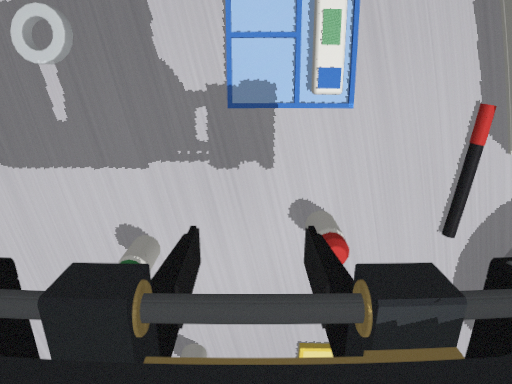

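The white reader lies in the blue tray's long bay at (330,45), inside the rims. The red bottle is at (333,248), partly behind a finger.

```bash
python3 - <<'E'
from m import *
V={n:pickle.load(open(n+".pkl","rb"))[0] for n in("w2","w5")};S,D=env.camera_info("scene"),env.camera_info("side")
P={"w2":(V["w2"],(388,166)),"w5":(V["w5"],(336.9,245.7)),"S":(S,(240.9,199.3)),"D":(D,(283.9,172.1))}
import itertools
for a,b in itertools.combinations(P,2): q,g=tri(*P[a],*P[b]);print(a,b,q.round(1),round(g,1))
tool((600,4.5,18),1.337)
E
```

```text
w2 w5 [602.8   3.2  49.3] 3.5
w2 S [599.2   3.5  52.3] 2.0
w2 D [597.    0.7  60.1] 0.4
w5 S [603.1   7.2  56.4] 1.7
w5 D [601.7   5.7  54.3] 4.0
S D [600.    5.9  53.7] 0.6
t 9.2 pos [547.   59.6 132.9] yaw 1.336
  d [-41.2  64.3 115. ] turn -0.001
```

Emit:
jog_arm:
  deltas: [-0.22,0.35,0,0,0.7,-0.41,0.65,0,0,0.7,-0.41,0.65,0.3,0,0.7,-0.41,0.65,0.6,0,0.7,-0.41,0.65,0.6,0,0.7]

```text
t: 9.62
eef_pos: [599.8, 7.7, 67.1]
tcp_rot: [-3.134, 0.001, 1.337]
ft_force: [-0.9, 0.4, -0.6]
opening: 0.698
grip_force: 0.0
```

```bash
python3 - <<'E'
from m import *
tool((600.5,4.5,18),1.337)
i=env.camera_info("wrist");p,d=env.read_camera("wrist")
for b in blobs(mask(p,"red",120,40)): print(b,plane(i,[b[1]],58)[0].round(1))
cv2.imwrite("pics/w6.png",p[:,:,::-1])
E
```

```text
t 9.62 pos [599.8   7.7  67.1] yaw 1.337
  d [-3.   1.7 49.1] turn 0.0
(np.int32(1180), [465.8, 74.8], [449, 47, 34, 58]) [727.2  69.7  58. ]
(np.int32(1631), [252.0, 242.2], [230, 219, 44, 47]) [599.8   4.8  58. ]
```

View pics/w6.png

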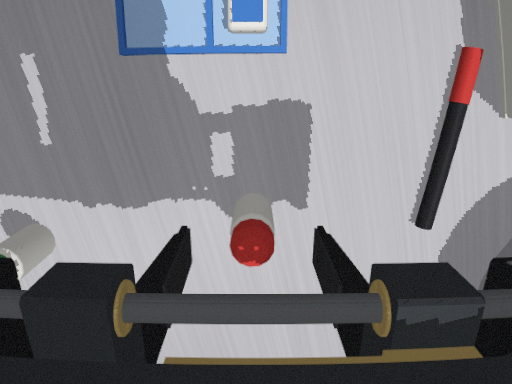

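The red bottle is centred between the open fingers at (252,242).

In the tool's units: 48 mm is 0.48, 30 mm is 0.3.

Emit:
jog_arm:
  deltas: [-0.025,0.005,0.3,0,0.7,-0.025,0.005,0.48,0,0.7,-0.025,0.005,0.48,0,0.5,-0.025,0.005,0.48,0,0,-0.025,0.005,0.48,0,0]

```text
t: 10.08
eef_pos: [602.4, 5.2, 26.0]
tcp_rot: [3.139, -0.0, 1.338]
ft_force: [-0.6, 0.2, 0.2]
opening: 0.546
grip_force: 0.0
```

Emit:
jog_arm:
  deltas: [0,0,0,0,0,0,0,0,0,0,0,0,0,0,0,0,0,0,0,0,0,0,0,0,0]

```text
t: 10.5
eef_pos: [601.7, 4.8, 24.9]
tcp_rot: [3.141, -0.0, 1.338]
ft_force: [-0.2, 1.0, 6.6]
opening: 0.285
grip_force: 30.0
```

```bash
python3 - <<'E'
from h import *
a=np.radians(-13.45);c,s=np.cos(a),np.sin(a);T=np.array((606,171.8))
for y in(28,-28): print(T+[c*-23-s*y,s*-23+c*y])
tool((600.5,4.5,19),1.337)
E
```

```text
[590.14352302 204.38177616]
[577.11810658 149.91767306]
t 10.5 pos [601.7   4.8  24.9] yaw 1.338
  d [-0.6 -1.1  5.9] turn 0.001
```

In the tool's units: 85 mm is 0.85, -20 mm is -0.2.

Emit:
jog_arm:
  deltas: [0,0,-0.2,0,0,0,0,-0.5,0,0,0.2,-0.08,-0.6,0,0,0.5,-0.21,-0.6,0,0,0.85,-0.36,-0.6,0,0]

```text
t: 10.92
eef_pos: [586.4, 95.6, 85.2]
tcp_rot: [3.14, -0.001, 1.335]
ft_force: [0.0, 0.2, 0.2]
opening: 0.283
grip_force: 30.0
```

Emit:
jog_arm:
  deltas: [0.3,-0.13,0,0,0,0.45,-0.19,0,0,0,0.5,-0.21,0,0,0,0.5,-0.21,0.1,0,0,0.5,-0.21,0.3,0,0]

```text
t: 11.33
eef_pos: [578.4, 148.9, 55.1]
tcp_rot: [3.138, -0.001, 1.338]
ft_force: [0.8, -0.2, 0.8]
opening: 0.286
grip_force: 30.0
```

```bash
python3 - <<'E'
from m import *
tool((577.1,149.9,29.4),1.337)
i=env.camera_info("wrist");p,d=env.read_camera("wrist")
cv2.imwrite("pics/w7.png",p[:,:,::-1])
E
```

```text
t 11.33 pos [578.4 148.9  55.1] yaw 1.338
  d [ 0.6 -1.5 25.7] turn 0.001
```

View pics/w7.png

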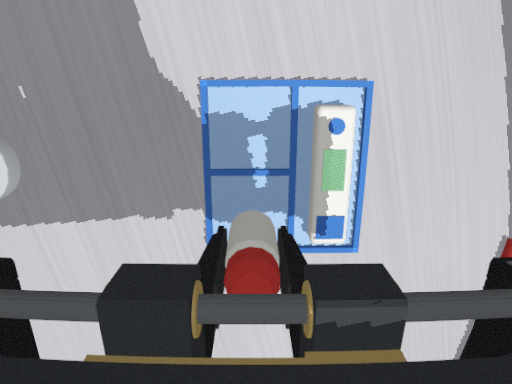

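The red bottle is held upright at (252,255) over the near right-hand bay, and the reader sits well inside its long bay.

In the tool's units: 25 mm is 0.25, 24 mm is 0.24.

Emit:
jog_arm:
  deltas: [0.006,-0.015,0.15,0,0,0.006,-0.015,0.21,0,0,0.006,-0.015,0.24,0,0,0.006,-0.015,0.25,0,0,0.006,-0.015,0.25,0,0]

```text
t: 11.8
eef_pos: [576.0, 149.6, 29.3]
tcp_rot: [-3.142, -0.0, 1.337]
ft_force: [-0.1, -0.4, -1.1]
opening: 0.286
grip_force: 30.0
```

Emit:
jog_arm:
  deltas: [0,0,0.005,0,0,0,0,0.005,0,0,0,0,0.005,0,0.5,0,0,0.005,0,0.5,0,0,0.005,0,0.5]

```text
t: 12.22
eef_pos: [575.9, 150.3, 28.8]
tcp_rot: [3.141, -0.0, 1.338]
ft_force: [-0.3, 0.8, 0.4]
opening: 0.441
grip_force: 0.0
```

Emit:
jog_arm:
  deltas: [0,0,-0.15,0,0.55,0,0,-0.45,0,0.55,0,0,-0.8,0,0.55,0,-0.2,-1,0,0.6,0,-0.5,-1.05,0,0.6]

```text
t: 12.63
eef_pos: [529.5, 161.8, 137.0]
tcp_rot: [3.135, -0.003, 1.337]
ft_force: [0.1, 0.1, -0.3]
opening: 0.591
grip_force: 0.0
```

```bash
python3 - <<'E'
from m import *
tool((411,-235,60),1.337)
E
```

```text
t 12.63 pos [529.5 161.8 137. ] yaw 1.337
  d [-413.6  -23.7   75.7] turn -0.0
```

Emit:
jog_arm:
  deltas: [-0.4,0,0,0,0.7,-0.8,0,0,0,0.7,-1.2,-0.05,0,0,0.7,-1.6,-0.1,0,0,0.7,-2,-0.12,0,0,0.7]

```text
t: 13.05
eef_pos: [468.0, -31.2, 133.8]
tcp_rot: [3.141, -0.0, 1.339]
ft_force: [1.2, -0.3, 0.2]
opening: 0.7
grip_force: 0.0
```

Emit:
jog_arm:
  deltas: [-0.4,0,0,0,0.7,-0.8,0,0,0,0.7,-1.2,-0.05,0,0,0.7,-1.6,-0.1,0,0,0.7,-2,-0.12,0,0,0.7]

```text
t: 13.47
eef_pos: [410.2, -223.4, 133.8]
tcp_rot: [3.141, 0.0, 1.338]
ft_force: [2.2, -0.2, 0.4]
opening: 0.7
grip_force: 0.0
```

Emit:
jog_arm:
  deltas: [-0.1,0,0,0,0.7,-0.1,0,0.15,0,0.7,-0.1,0,0.4,0,0.7,-0.1,0,0.6,0,0.7,-0.1,0,0.62,0,0.7]

```text
t: 13.88
eef_pos: [408.1, -230.8, 69.3]
tcp_rot: [-3.138, -0.002, 1.337]
ft_force: [-0.2, -0.9, -1.2]
opening: 0.699
grip_force: 0.0
```

```bash
python3 - <<'E'
from m import *
tool((411,-235,18),1.337)
i=env.camera_info("wrist");p,d=env.read_camera("wrist")
for b in blobs(mask(p,"orange",120,40)): print(b,plane(i,[b[1]],40)[0].round(1))
cv2.imwrite("pics/w8.png",p[:,:,::-1])
E
```

```text
t 13.88 pos [ 408.1 -230.8   69.3] yaw 1.337
  d [-3.5  4.  51.3] turn 0.0
(np.int32(2004), [258.8, 230.2], [235, 205, 49, 51]) [ 411.9 -236.1   40. ]
```

View pics/w8.png

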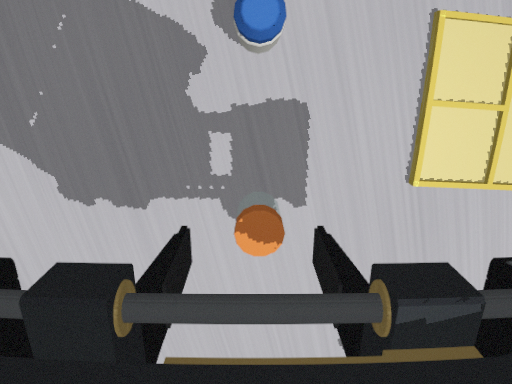

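The orange jar is between the fingers at (259,230). The blue bottle at (259,20) and the yellow tray are both clear of it.

In the tool's units: 4.9 mm is 0.049, -4.2 mm is -0.042.

Emit:
jog_arm:
  deltas: [-0.042,0.049,0.15,0,0.7,-0.042,0.049,0.4,0,0.7,-0.042,0.049,0.52,0,0.7,-0.042,0.049,0.52,0,0.5,-0.042,0.049,0.52,0,0]

```text
t: 14.35
eef_pos: [413.2, -236.8, 20.3]
tcp_rot: [-3.142, -0.0, 1.338]
ft_force: [0.3, -0.2, 0.2]
opening: 0.613
grip_force: 0.0
```

Emit:
jog_arm:
  deltas: [0,0,0,0,0,0,0,0,0,0,0,0,0,0,0,0,0,0,0,0,0,0,0,0,0]

```text
t: 14.77
eef_pos: [413.2, -237.0, 20.3]
tcp_rot: [3.14, 0.0, 1.338]
ft_force: [0.7, 0.4, 7.7]
opening: 0.33
grip_force: 30.0
```

Emit:
jog_arm:
  deltas: [0,0,-0.2,0,0,0,0,-0.6,0,0,0,0,-1,0,0,0,0,-1.05,0,0,0,0,-1.05,0,0]

```text
t: 15.18
eef_pos: [413.7, -237.4, 127.0]
tcp_rot: [3.137, 0.002, 1.338]
ft_force: [-0.2, 0.1, -0.7]
opening: 0.328
grip_force: 30.0
```

```bash
python3 - <<'E'
from h import *
tool((590.1,204.4,110),1.337)
E
```

```text
t 15.18 pos [ 413.7 -237.4  127. ] yaw 1.338
  d [470.6  69.6  16.4] turn 0.001
```

Units first: shifts go in units of 100 mm. So 15 mm is 0.15, 182 mm is 1.82.

Emit:
jog_arm:
  deltas: [0.25,0.04,0,0,0,0.62,0.09,0,0,0,1.02,0.15,0,0,0,1.42,0.21,0,0,0,1.82,0.27,0,0,0]

```text
t: 15.6
eef_pos: [480.9, -64.2, 123.3]
tcp_rot: [-3.139, -0.0, 1.337]
ft_force: [0.5, -1.6, -0.2]
opening: 0.329
grip_force: 30.0
```

Emit:
jog_arm:
  deltas: [0.4,0.06,0,0,0,0.8,0.12,0,0,0,1.2,0.18,0,0,0,1.6,0.24,0,0,0,2,0.3,0,0,0]

```text
t: 16.02
eef_pos: [556.3, 123.8, 123.0]
tcp_rot: [-3.139, 0.001, 1.338]
ft_force: [0.4, -1.1, 0.6]
opening: 0.327
grip_force: 30.0
```

Emit:
jog_arm:
  deltas: [0.35,0.05,0,0,0,0.6,0.08,0,0,0,0.78,0.11,0,0,0,0.88,0.13,0,0,0,0.88,0.13,0,0,0]

```text
t: 16.43
eef_pos: [589.4, 205.6, 123.0]
tcp_rot: [-3.14, 0.001, 1.339]
ft_force: [-0.6, -0.5, -0.5]
opening: 0.33
grip_force: 30.0
```

Emit:
jog_arm:
  deltas: [0,0,0.1,0,0,0,0,0.35,0,0,0,0,0.65,0,0,0,0,0.75,0,0,0,0,0.75,0,0]

```text
t: 16.85
eef_pos: [587.8, 202.7, 46.7]
tcp_rot: [-3.137, 0.002, 1.337]
ft_force: [0.1, -0.4, 0.5]
opening: 0.327
grip_force: 30.0
```

```bash
python3 - <<'E'
from m import *
tool((590.1,204.4,24.5),1.337)
i=env.camera_info("wrist");p,d=env.read_camera("wrist")
cv2.imwrite("pics/w9.png",p[:,:,::-1])
E
```

```text
t 16.85 pos [587.8 202.7  46.7] yaw 1.337
  d [ 2.2  1.9 22.2] turn -0.0
```

View pics/w9.png

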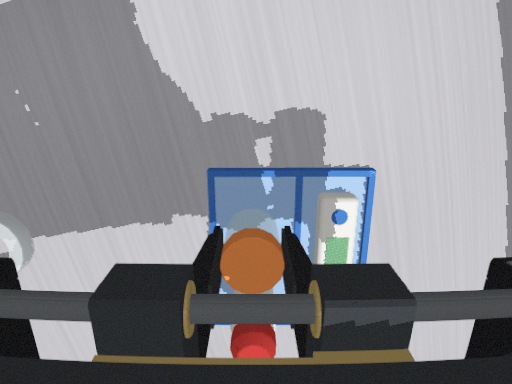

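The jar is held upright at (252,260) over the free near bay. The red bottle at (253,343) is standing in its own bay.

In the tool's units: 22 mm is 0.22, 2 mm is 0.02.

Emit:
jog_arm:
  deltas: [0.02,0.01,0.1,0,0,0.02,0.01,0.17,0,0,0.02,0.01,0.2,0,0,0.02,0.01,0.22,0,0,0.02,0.01,0.22,0,0]

```text
t: 17.32
eef_pos: [590.9, 206.1, 27.5]
tcp_rot: [-3.141, -0.0, 1.338]
ft_force: [0.7, 0.2, -0.6]
opening: 0.327
grip_force: 30.0
```

Emit:
jog_arm:
  deltas: [0,0,0,0,0,0,0,0,0,0,0,0,0,0,0.5,0,0,0,0,0.5,0,0,0,0,0.5]

```text
t: 17.73
eef_pos: [591.1, 206.1, 27.9]
tcp_rot: [3.141, -0.0, 1.338]
ft_force: [1.4, -0.2, 0.2]
opening: 0.473
grip_force: 0.0
```

Emit:
jog_arm:
  deltas: [0,0,-0.15,0,0.55,0,0,-0.45,0,0.55,0,0,-0.8,0,0.55,0,0,-1.1,0,0.6,0,0,-1.2,0,0.6]

```text
t: 18.15
eef_pos: [592.3, 206.4, 152.2]
tcp_rot: [3.136, -0.003, 1.338]
ft_force: [-0.2, -0.1, 0.4]
opening: 0.591
grip_force: 0.0
```

```bash
python3 - <<'E'
from m import *
tool((481.6,387,130),0.017)
E
```

```text
t 18.15 pos [592.3 206.4 152.2] yaw 1.338
  d [ 150.1 -149.6   21.9] turn 1.321
```

```bash
python3 - <<'E'
from m import *
i,p,d=pickle.load(open("w1.pkl","rb"))
for px in[(463,72),(445,30),(500,70),(450,20),(470,60),(500,40),(445,225),(455,235)]:
    print(px,(np.array(i["origin"])+rays(i,[px])[0]*d[px[1],px[0]]).round(0))
E
```

```text
(463, 72) [537. 509.  11.]
(445, 30) [475. 509.  -1.]
(500, 70) [536. 510.  88.]
(450, 20) [464. 510.  19.]
(470, 60) [521. 511.  33.]
(500, 40) [501. 510. 103.]
(445, 225) [747. 417.  11.]
(455, 235) [759. 420.  27.]
```

Emit:
jog_arm:
  deltas: [0.75,-0.75,0.1,0.12,0.6,0.75,-0.75,0.22,0.24,0.6,0.75,-0.75,0.22,0.36,0.6,0.75,-0.75,0.22,0.48,0.6,0.75,-0.75,0.22,0.6,0.6]

```text
t: 18.57
eef_pos: [534.0, 297.6, 124.9]
tcp_rot: [-3.141, 0.001, 0.734]
ft_force: [-0.1, 0.1, -0.1]
opening: 0.6
grip_force: 0.0
```

Emit:
jog_arm:
  deltas: [0,0,0,0.12,0.6,0,0,0,0.24,0.6,0,0,0,0.36,0.6,0,0,0,0.48,0.6,0,0,0,0.6,0.6]

```text
t: 18.98
eef_pos: [535.1, 296.3, 125.2]
tcp_rot: [3.142, 0.0, 0.132]
ft_force: [0.0, 0.1, -0.3]
opening: 0.598
grip_force: 0.0
```

```bash
python3 - <<'E'
from m import *
tool((481.6,387,130),0.017)
E
```

```text
t 18.98 pos [535.1 296.3 125.2] yaw 0.132
  d [-41.2 -97.   -4.7] turn 0.115
```

Emit:
jog_arm:
  deltas: [-0.15,-0.35,0,0.03,0.6,-0.3,-0.7,0,0.06,0.6,-0.38,-0.9,0,0.1,0.6,-0.41,-0.97,0,0.115,0.6,-0.41,-0.97,0,0.115,0.6]

```text
t: 19.4
eef_pos: [480.1, 388.3, 125.3]
tcp_rot: [3.142, 0.0, 0.025]
ft_force: [-0.2, -0.3, -0.0]
opening: 0.602
grip_force: 0.0
```

```bash
python3 - <<'E'
from m import *
tool((481.6,387,7),0.017)
i=env.camera_info("wrist");p,d=env.read_camera("wrist")
h=cv2.cvtColor(p,cv2.COLOR_RGB2HSV)
m=cv2.morphologyEx(cv2.inRange(h,(0,0,0),(180,255,70))|mask(p,"orange")|mask(p,"green",60,40),cv2.MORPH_CLOSE,np.ones((3,3)))
m[225:]=0
print(rect(i,m,15,(256,180)))
for b in blobs(mask(p,"orange",120,60)): print(b,plane(i,[b[1]],15)[0].round(1))
cv2.imwrite("pics/w10.png",p[:,:,::-1])
E
```

```text
t 19.4 pos [480.1 388.3 125.3] yaw 0.025
  d [  1.6   1.3 118.3] turn 0.008
(487.7, 389.7, 81.9, 23.1, 1.2)
(np.int32(1116), [498.3, 58.4], [482, 35, 30, 45]) [593.  193.1  15. ]
(np.int32(141), [250.1, 146.1], [244, 140, 13, 13]) [515.6 390.1  15. ]
(np.int32(406), [249.9, 219.9], [239, 211, 23, 19]) [450.7 388.8  15. ]
```

View pics/w10.png

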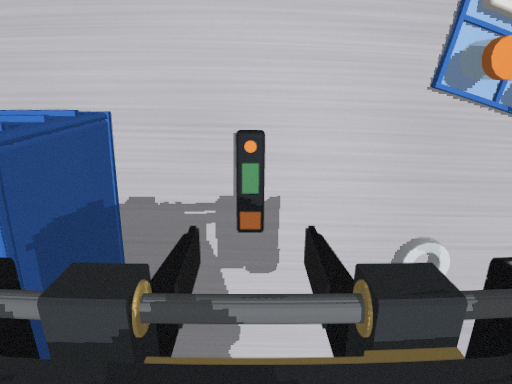

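The dark reader lies straight at (250,180), with its dot at (250,146) and patch at (250,220). The bin wall at column 120 leaves room for the fingers, and the orange jar stands upright in the blue tray at top right.

Emit:
jog_arm:
  deltas: [0.034,-0.01,0.25,0,0.6,0.034,-0.01,0.6,0,0.6,0.034,-0.01,0.9,0,0.6,0.034,-0.01,1.05,0,0.6,0.034,-0.01,1.12,0,0.6]

```text
t: 19.87
eef_pos: [484.4, 386.1, 10.9]
tcp_rot: [3.14, 0.003, 0.022]
ft_force: [0.5, -0.3, 0.0]
opening: 0.604
grip_force: 0.0
```

```bash
python3 - <<'E'
from m import *
tool((483.5,389.4,7),0.022)
E
```

```text
t 19.87 pos [484.4 386.1  10.9] yaw 0.022
  d [-0.8 -3.3  3.9] turn 0.0
```

In the tool's units: 2 mm is 0.02, -1.5 mm is -0.015.

Emit:
jog_arm:
  deltas: [0,-0.015,0.02,0,0.6,0,-0.015,0.02,0,0.6,0,-0.015,0.02,0,0.3,0,-0.015,0.02,0,0,0,-0.015,0.02,0,0]

```text
t: 20.28
eef_pos: [485.1, 389.6, 12.8]
tcp_rot: [-3.141, -0.002, 0.023]
ft_force: [0.5, 0.5, -0.6]
opening: 0.447
grip_force: 0.0
```

Emit:
jog_arm:
  deltas: [0,0,0,0,0,0,0,0,0,0,0,0,0,0,0,0,0,0,0,0,0,0,0,0,0]

```text
t: 20.7
eef_pos: [484.8, 389.4, 12.0]
tcp_rot: [-3.141, -0.0, 0.023]
ft_force: [-1.7, -0.6, 3.9]
opening: 0.247
grip_force: 30.0
```

```bash
python3 - <<'E'
from m import *
tool((483.5,389.4,7),0.022)
E
```

```text
t 20.7 pos [484.8 389.4  12. ] yaw 0.023
  d [-1.3  0.   5. ] turn 0.001
```

Emit:
jog_arm:
  deltas: [0,0,-0.2,0,0,0,0,-0.6,0,0,0,0,-0.95,0,0,0,0,-1.15,0,0,0,0,-1.15,0,0]

```text
t: 21.12
eef_pos: [486.2, 390.4, 131.2]
tcp_rot: [-3.138, -0.006, 0.023]
ft_force: [0.9, 0.2, -0.3]
opening: 0.244
grip_force: 30.0
```

```bash
python3 - <<'E'
from m import *
a=np.radians(74.3-90);print(588.9+28*np.cos(a),-200.4+28*np.sin(a))
tool((588.9+28*np.cos(a),-200.4+28*np.sin(a),120),1.297)
E
```

```text
615.8553688999414 -207.9768124873242
t 21.12 pos [486.2 390.4 131.2] yaw 0.023
  d [115.8 601.2   9.7] turn -1.274
```

The grip caught only the top 3 mm of the reader, so I'll put it back down and grip it lower.

In the tool's units: 115 mm is 1.15, 113 mm is 1.13.

Emit:
jog_arm:
  deltas: [0,0,0.4,0,0,0,0,0.8,0,0,0,0,1.05,0,0,0,0,1.13,0,0,0,0,1.15,0,0]

```text
t: 21.53
eef_pos: [483.8, 388.6, 9.6]
tcp_rot: [3.139, 0.003, 0.023]
ft_force: [-0.2, -0.3, -1.2]
opening: 0.247
grip_force: 30.0
```

Emit:
jog_arm:
  deltas: [0,0,0,0,0,0,0,0,0,0.4,0,0,0,0,0.5,0,0,0,0,0.5,0,0,0,0,0.5]

```text
t: 21.95
eef_pos: [484.9, 389.5, 12.1]
tcp_rot: [-3.141, -0.001, 0.023]
ft_force: [-0.6, 0.4, 0.3]
opening: 0.466
grip_force: 0.0
```

Emit:
jog_arm:
  deltas: [-0.01,0,0.03,0,0.5,-0.01,0,0.05,0,0.5,-0.01,0,0.05,0,0.5,-0.01,0,0.05,0,0.5,-0.01,0,0.05,0,0.5]

```text
t: 22.37
eef_pos: [483.7, 389.4, 6.6]
tcp_rot: [-3.142, 0.0, 0.023]
ft_force: [0.4, 0.0, 0.6]
opening: 0.499
grip_force: 0.0
```

```bash
python3 - <<'E'
from m import *
tool((483.5,389.4,7),0.022)
E
```

```text
t 22.37 pos [483.7 389.4   6.6] yaw 0.023
  d [-0.2 -0.  -0.4] turn 0.001
```

Emit:
jog_arm:
  deltas: [0,0,0,0,0,0,0,0,0,0,0,0,0,0,0,0,0,0,0,0,0,0,0,0,0]

```text
t: 22.78
eef_pos: [483.8, 389.3, 6.7]
tcp_rot: [-3.141, -0.0, 0.023]
ft_force: [0.1, -0.0, 0.5]
opening: 0.251
grip_force: 30.0
```

Emit:
jog_arm:
  deltas: [0,0,-0.2,0,0,0,0,-0.6,0,0,0,0,-0.95,0,0,0,0,-1.15,0,0,0,0,-1.15,0,0]

```text
t: 23.2
eef_pos: [485.2, 390.4, 126.4]
tcp_rot: [-3.138, -0.006, 0.023]
ft_force: [0.5, 0.1, 0.0]
opening: 0.25
grip_force: 30.0
```

Emit:
jog_arm:
  deltas: [0.06,0.3,0,0,0,0.13,0.66,0,0,0,0.2,1.05,0,0,0,0.27,1.44,0,0,0,0.35,1.84,0,0,0]

```text
t: 23.62
eef_pos: [522.4, 204.6, 120.8]
tcp_rot: [3.141, 0.001, 0.024]
ft_force: [0.7, 0.6, -0.8]
opening: 0.249
grip_force: 30.0
```

Emit:
jog_arm:
  deltas: [0.08,0.4,0,0,0,0.15,0.8,0,0,0,0.23,1.2,0,0,0,0.31,1.6,0,0,0,0.39,2,0,0,0]

```text
t: 24.03
eef_pos: [566.1, 5.1, 120.8]
tcp_rot: [-3.141, 0.001, 0.023]
ft_force: [0.9, -0.6, -0.6]
opening: 0.25
grip_force: 30.0
```

Emit:
jog_arm:
  deltas: [0.08,0.4,0,0,0,0.15,0.8,0,0,0,0.23,1.2,0,0,0,0.31,1.6,0,0,0,0.37,1.9,0,0,0]

```text
t: 24.45
eef_pos: [607.7, -185.1, 120.5]
tcp_rot: [-3.141, 0.001, 0.022]
ft_force: [-0.4, -0.3, -1.1]
opening: 0.245
grip_force: 30.0
```

```bash
python3 - <<'E'
from m import *
tool((615.9,-208,120),1.297)
E
```

```text
t 24.45 pos [ 607.7 -185.1  120.5] yaw 0.022
  d [ 7.7 23.1  0.5] turn -1.275
```

In the tool's units: 23 mm is 0.23, 8 mm is 0.08.

Emit:
jog_arm:
  deltas: [0.08,0.23,0,-0.12,0,0.08,0.23,0,-0.24,0,0.08,0.23,0,-0.36,0,0.08,0.23,0,-0.48,0,0.08,0.23,0,-0.6,0]

```text
t: 24.87
eef_pos: [615.8, -204.9, 120.3]
tcp_rot: [-3.14, 0.001, 0.628]
ft_force: [0.5, 0.7, 0.2]
opening: 0.25
grip_force: 30.0
```

Emit:
jog_arm:
  deltas: [0,0,0,-0.12,0,0,0,0,-0.24,0,0,0,0,-0.36,0,0,0,0,-0.48,0,0,0,0,-0.6,0]

```text
t: 25.28
eef_pos: [615.9, -204.6, 120.4]
tcp_rot: [-3.14, -0.0, 1.229]
ft_force: [-0.7, -0.2, -0.2]
opening: 0.25
grip_force: 30.0
```

Emit:
jog_arm:
  deltas: [0,0,0,-0.075,0,0,0,0,-0.075,0,0,0,0.15,-0.075,0,0,0,0.4,-0.075,0,0,0,0.5,-0.075,0]

```text
t: 25.7
eef_pos: [615.1, -204.3, 68.6]
tcp_rot: [-3.138, -0.001, 1.295]
ft_force: [-1.5, 0.1, -0.7]
opening: 0.252
grip_force: 30.0
```

```bash
python3 - <<'E'
from m import *
tool((615.9,-208,11.5),1.297)
i=env.camera_info("wrist");p,d=env.read_camera("wrist")
h=cv2.cvtColor(p,cv2.COLOR_RGB2HSV)
print(rect(i,cv2.inRange(h,(18,70,60),(35,255,255)),8,(215,180)))
cv2.imwrite("pics/w11.png",p[:,:,::-1])
E
```

```text
t 25.7 pos [ 615.1 -204.3   68.6] yaw 1.295
  d [-3.4  2.  57.1] turn -0.002
(591.9, -192.6, 101.7, 106.1, 74.4)
```

View pics/w11.png

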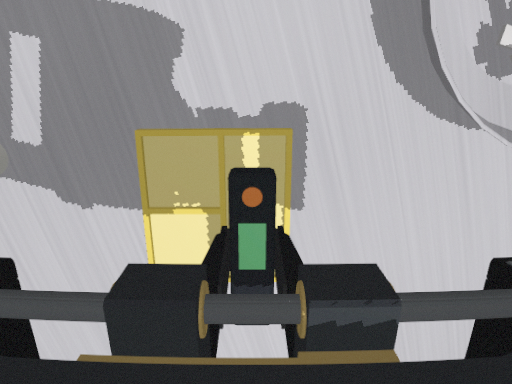

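The dark reader is held over the yellow tray's long bay at (252,230), parallel to the bay, and only a small shift is needed.

In the tool's units: 50 mm is 0.5, 20 mm is 0.2.

Emit:
jog_arm:
  deltas: [-0.026,0.022,0.2,0,0,-0.026,0.022,0.4,0,0,-0.026,0.022,0.5,0,0,-0.026,0.022,0.52,0,0,-0.026,0.022,0.52,0,0]

```text
t: 26.17
eef_pos: [617.7, -207.8, 19.5]
tcp_rot: [-3.141, -0.0, 1.297]
ft_force: [0.3, -0.1, -0.4]
opening: 0.246
grip_force: 30.0
```

```bash
python3 - <<'E'
from m import *
tool((616.5,-207.4,11.2),1.297)
E
```

```text
t 26.17 pos [ 617.7 -207.8   19.5] yaw 1.297
  d [ 0.1 -1.2  8.3] turn 0.0
```

In the tool's units: 8 mm is 0.08, 7 mm is 0.07.

Emit:
jog_arm:
  deltas: [0,-0.01,0.04,0,0,0,-0.01,0.07,0,0,0,-0.01,0.08,0,0,0,-0.01,0.08,0,0,0,-0.01,0.08,0,0]

```text
t: 26.58
eef_pos: [616.9, -207.7, 12.0]
tcp_rot: [3.141, -0.0, 1.298]
ft_force: [-0.1, 0.0, 0.0]
opening: 0.252
grip_force: 30.0
```

Emit:
jog_arm:
  deltas: [0,0,0,0,0.4,0,0,0,0,0.45,0,0,0,0,0.45,0,0,-0.25,0,0.45,0,0,-0.6,0,0.45]

```text
t: 27.0
eef_pos: [615.3, -207.0, 69.6]
tcp_rot: [-3.136, -0.001, 1.298]
ft_force: [-0.0, -0.3, 0.4]
opening: 0.443
grip_force: 0.0
```

Emit:
jog_arm:
  deltas: [0,0,-0.4,0,0.6,0,-0.3,-0.6,0,0.6,0,-0.6,-0.6,0,0.6,0.1,-1,-0.6,0,0.6,0.2,-1.2,-0.6,0,0.6]

```text
t: 27.42
eef_pos: [503.1, -154.9, 132.0]
tcp_rot: [-3.14, -0.0, 1.297]
ft_force: [1.3, -0.8, 0.3]
opening: 0.6
grip_force: 0.0
```

```bash
python3 - <<'E'
from m import *
tool((439.3,-116.5,70),1.297)
E
```

```text
t 27.42 pos [ 503.1 -154.9  132. ] yaw 1.297
  d [ 19.7 -71.7  62.1] turn 0.0
```

Emit:
jog_arm:
  deltas: [0.1,-0.36,0,0,0.7,0.2,-0.72,0,0,0.7,0.2,-0.72,0.2,0,0.7,0.2,-0.72,0.5,0,0.7,0.2,-0.72,0.55,0,0.7]

```text
t: 27.83
eef_pos: [441.5, -116.7, 74.6]
tcp_rot: [-3.139, -0.0, 1.298]
ft_force: [-0.4, 0.5, -0.5]
opening: 0.698
grip_force: 0.0
```

```bash
python3 - <<'E'
from m import *
tool((439.3,-117,19),1.297)
i=env.camera_info("wrist");p,d=env.read_camera("wrist")
for b in blobs(mask(p,"blue",120,40)): print(b,plane(i,[b[1]],58)[0].round(1))
D=env.camera_info("wrist")
E
```

```text
t 27.83 pos [ 441.5 -116.7   74.6] yaw 1.298
  d [-0.9 -1.9 55.6] turn 0.001
(np.int32(1523), [248.1, 231.4], [228, 209, 42, 46]) [ 440.  -115.8   58. ]
```

Emit:
jog_arm:
  deltas: [0,-0.015,0.3,0,0.7,0,-0.015,0.54,0,0.7,0,-0.015,0.54,0,0.5,0,-0.015,0.54,0,0,0,-0.015,0.54,0,0]

```text
t: 28.3
eef_pos: [441.9, -117.2, 23.9]
tcp_rot: [3.141, 0.0, 1.298]
ft_force: [-0.1, -0.1, 0.4]
opening: 0.542
grip_force: 0.0
```

Emit:
jog_arm:
  deltas: [0,0,0,0,0,0,0,0,0,0,0,0,0,0,0,0,0,0,0,0,0,0,0,0,0]

```text
t: 28.72
eef_pos: [441.5, -117.0, 23.3]
tcp_rot: [3.14, 0.0, 1.298]
ft_force: [-0.2, 0.1, 9.6]
opening: 0.286
grip_force: 30.0
```

```bash
python3 - <<'E'
from h import *
tool((440,-116,19),1.297)
E
```

```text
t 28.72 pos [ 441.5 -117.    23.3] yaw 1.298
  d [ 0.6 -1.7  4.3] turn 0.001
```

Emit:
jog_arm:
  deltas: [0,0,-0.2,0,0,0,0,-0.6,0,0,0,0,-0.8,0,0,0,0,-0.8,0,0,0,0,-0.8,0,0]

```text
t: 29.13
eef_pos: [441.6, -117.1, 103.5]
tcp_rot: [3.139, 0.0, 1.298]
ft_force: [0.5, 0.4, -0.5]
opening: 0.29
grip_force: 30.0
```

```bash
python3 - <<'E'
from h import *
a=np.radians(-15.65);c,s=np.cos(a),np.sin(a);T=np.array((589.3,-200.0))
for y in(28,-28): q=T+[c*-23-s*y,s*-23+c*y];print(q);tool((*q,100),1.297)
E
```

```text
[ 574.70595357 -166.83354392]
t 29.13 pos [ 441.6 -117.1  103.5] yaw 1.298
  d [-12.  141.6   3.9] turn 0.001
[ 559.59938036 -220.75748522]
t 29.13 pos [ 441.6 -117.1  103.5] yaw 1.298
  d [-68.  141.6   3.9] turn 0.001
```

Placing in the +y bay, with a target TCP height of about 27.5.

Emit:
jog_arm:
  deltas: [-0.02,0.3,0,0,0,-0.05,0.65,0,0,0,-0.08,1,0,0,0,-0.11,1.3,0,0,0,-0.12,1.41,0,0,0]

```text
t: 29.55
eef_pos: [576.5, -167.8, 100.7]
tcp_rot: [3.142, -0.0, 1.297]
ft_force: [-2.0, 0.3, -0.5]
opening: 0.285
grip_force: 30.0
```

Emit:
jog_arm:
  deltas: [0,0,0,0,0,0,0,0.2,0,0,0,0,0.45,0,0,0,0,0.55,0,0,0,0,0.55,0,0]

```text
t: 29.97
eef_pos: [571.6, -165.6, 44.7]
tcp_rot: [-3.136, -0.001, 1.298]
ft_force: [-0.2, -0.5, -0.5]
opening: 0.285
grip_force: 30.0
```

Emit:
jog_arm:
  deltas: [0,0,0.08,0,0,0,0,0.12,0,0,0,0,0.12,0,0,0,0,0.12,0,0,0,0,0.12,0,0]

```text
t: 30.38
eef_pos: [574.0, -166.6, 36.3]
tcp_rot: [3.141, 0.0, 1.298]
ft_force: [-0.1, 0.5, -1.2]
opening: 0.289
grip_force: 30.0
```

```bash
python3 - <<'E'
from m import *
tool((574.7,-166.8,27.5),1.297)
E
```

```text
t 30.38 pos [ 574.  -166.6   36.3] yaw 1.298
  d [-0.   0.7  8.8] turn 0.001
```

In the tool's units: 8.5 mm is 0.085, 5 mm is 0.05.

Emit:
jog_arm:
  deltas: [0,0.007,0.05,0,0,0,0.007,0.085,0,0,0,0.007,0.085,0,0,0,0.007,0.085,0,0,0,0.007,0.085,0,0]

```text
t: 30.8
eef_pos: [574.6, -166.8, 27.1]
tcp_rot: [3.141, -0.0, 1.298]
ft_force: [1.1, -0.4, -0.1]
opening: 0.285
grip_force: 30.0
```

Emit:
jog_arm:
  deltas: [0,0,0,0,0,0,0,0,0,0.5,0,0,0,0,0.5,0,0,0,0,0.5,0,0,0,0,0.5]

```text
t: 31.22
eef_pos: [574.3, -166.6, 27.0]
tcp_rot: [-3.141, -0.0, 1.298]
ft_force: [0.7, 0.1, -0.3]
opening: 0.483
grip_force: 0.0
```

Emit:
jog_arm:
  deltas: [0,0,-0.15,0,0.55,0,0,-0.45,0,0.55,0,0,-0.8,0,0.55,0,0,-1.1,0,0.55,0,0,-1.2,0,0.55]

```text
t: 31.63
eef_pos: [575.7, -167.2, 151.4]
tcp_rot: [3.136, 0.001, 1.298]
ft_force: [0.2, -0.0, 0.0]
opening: 0.553
grip_force: 0.0
```

Emit:
jog_arm:
  deltas: [0,-0.2,-0.4,0,0.6,0,-0.5,-0.8,0,0.6,-0.1,-0.85,-1.2,0,0.6,-0.3,-1.2,-1.5,0,0.6,-0.6,-1.3,-1.5,0,0.6]

```text
t: 32.05
eef_pos: [442.1, -180.5, 294.5]
tcp_rot: [3.139, 0.0, 1.3]
ft_force: [0.5, -1.6, 0.7]
opening: 0.604
grip_force: 0.0
```

```bash
python3 - <<'E'
from m import *
s=env.state();print(s["t"],s["eef_pos"].round(0))
S,D=env.camera_info("scene"),env.camera_info("side")
im={n:env.read_camera(n) for n in("scene","side","wrist")}
pickle.dump((im,{n:env.camera_info(n) for n in im}),open("end.pkl","wb"))
for n,i in(("scene",S),("side",D),("wrist",env.camera_info("wrist"))):
    for c in H:
        for b in blobs(mask(im[n][0],c)):
            q=plane(i,[b[1]],40 if n!="x" else 0)[0]
            if b[0]<1500 and 350<q[0]<720 and -420<q[1]<420: print(n,c,b,q.round(0)[:2])
E
```

```text
32.05 [ 442. -180.  295.]
scene red (np.int32(67), [293.0, 211.1], [289, 207, 9, 9]) [555. 138.]
scene orange (np.int32(22), [175.9, 187.0], [173, 185, 7, 5]) [ 635. -204.]
scene orange (np.int32(107), [309.9, 228.1], [304, 223, 13, 11]) [593. 208.]
scene yellow (np.int32(171), [191.0, 195.4], [167, 185, 48, 21]) [ 644. -135.]
scene green (np.int32(30), [280.0, 173.7], [277, 171, 7, 6]) [409.   5.]
scene blue (np.int32(43), [199.6, 176.4], [196, 173, 8, 8]) [ 553. -188.]
scene blue (np.int32(42), [278.8, 230.3], [274, 224, 12, 11]) [641. 150.]
scene blue (np.int32(277), [297.3, 2
[... 318 characters left out ...]
7, 50]) [ 576. -222.]
side green (np.int32(68), [211.9, 184.1], [208, 180, 9, 9]) [433.  32.]
side green (np.int32(62), [326.4, 251.3], [323, 246, 8, 11]) [ 609. -213.]
side blue (np.int32(74), [250.2, 152.8], [244, 143, 19, 14]) [549. 104.]
side blue (np.int32(45), [277.0, 153.2], [270, 148, 14, 8]) [612.  83.]
side blue (np.int32(107), [303.1, 232.1], [298, 226, 11, 13]) [ 582. -155.]
wrist orange (np.int32(56), [388.5, 108.1], [385, 104, 8, 9]) [ 618. -174.]
wrist orange (np.int32(184), [383.5, 157.9], [376, 152, 16, 13]) [ 602. -234.]
wrist yellow (np.int32(1412), [359.6, 129.9], [320, 86, 85, 87]) [ 579. -191.]
wrist blue (np.int32(388), [357.3, 112.9], [346, 102, 23, 22]) [ 580. -170.]
```

```bash
python3 - <<'E'
from m import *
im,I=pickle.load(open("end.pkl","rb"))
for n,a,pa,b,pb in[("red","scene",(293,211.1),"side",(254.3,132)),("blue","scene",(199.6,176.4),"side",(303.1,232.1)),("blue","wrist",(357.3,112.9),"side",(303.1,232.1)),
 ("dark dot","wrist",(388.5,108.1),"side",(325,240.2)),("dark patch","wrist",(383.5,157.9),"side",(329.1,267.2))]:
    q,g=tri(I[a],pa,I[b],pb);print(n,q.round(1),round(g,1))
for b in blobs(mask(im["side"][0],"orange",120,40))+blobs(mask(im["side"][0],"red",100,40)): 
    if 230<b[1][0]<290: print(b)
# depth points over the blue tray, tray frame, from both fixed cameras
for t,c,a in(("blue",(606,171.8),-13.45),("yellow",(589.3,-200),-15.65)):
    for n in("scene","side","wrist"):
        v,u=np.mgrid[0:384,0:512];px=np.c_[u.ravel(),v.ravel()];dd=im[n][1].ravel()
        P=np.array(I[n]["origin"])+rays(I[n],px)*dd[:,None]
        q=(P[:,:2]-c)@np.array([[np.cos(np.radians(a)),-np.sin(np.radians(a))],[np.sin(np.radians(a)),np.cos(np.radians(a))]])
        ok=(dd>0)&(abs(q[:,0])<53)&(abs(q[:,1])<58)
        for nm,k in(("reader",(q[:,0]>2)&(P[:,2]>15)&(P[:,2]<24)),("bay+",(q[:,0]<2)&(q[:,1]>0)&(P[:,2]>30)),("bay-",(q[:,0]<2)&(q[:,1]<0)&(P[:,2]>30))):
            s=ok&k
            if s.sum()>8: print(t,n,nm,s.sum(),"x",np.percentile(q[s,0],[3,97]).round(0),"y",np.percentile(q[s,1],[3,97]).round(0),"z",np.percentile(P[s,2],[5,50,97]).round(0))
E
```

```text
red [577.  152.3  59.5] 3.2
blue [ 575.  -165.4   57.7] 0.4
blue [ 574.7 -166.5   59.4] 0.3
dark dot [ 625.7 -177.3   20.7] 0.3
dark patch [ 607.3 -239.4   20.4] 1.6
(np.int32(63), [254.3, 132.0], [250, 128, 9, 9])
blue scene reader 186 x [20. 41.] y [-39.  43.] z [15. 16. 18.]
blue scene bay+ 133 x [-34.  -6.] y [18. 47.] z [33. 42. 44.]
blue scene bay- 163 x [-31. -10.] y [-36. -15.] z [32. 53. 67.]
blue side reader 12 x [21. 38.] y [-48. -43.] z [16. 17. 19.]
blue side bay- 100 x [-37. -14.] y [-44. -26.] z [31. 65. 73.]
yellow scene reader 73 x [21. 39.] y [-37.  41.] z [15. 16. 18.]
yellow scene bay+ 120 x [-32. -10.] y [23. 43.] z [31. 50. 66.]
yellow side reader 428 x [17. 39.] y [-46.  38.] z [18. 21. 23.]
yellow side bay+ 237 x [-37. -13.] y [13. 33.] z [33. 62. 73.]
yellow wrist reader 1156 x [18. 40.] y [-42.  40.] z [16. 17. 19.]
yellow wrist bay+ 560 x [-36. -13.] y [17. 40.] z [38. 65. 70.]
```

```bash
python3 -c "
from cell import env
print(env.job_done())"
```

```text
the job is handed in; nothing more can be done
None
```

I made up both kits and handed the job in at about 32 s of the 109 s limit: camera measurements show both readers flat in their long bays and the bottles and jar upright in separate square bays, and the two spare items were left alone.

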